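# Third hand for a drawer handle

## Robot

A 7-joint arm with a two-finger parallel gripper is mounted at the origin on the work surface. World frame = base frame: x ahead of the robot, y to its left, z up, the work surface at z = 0. Lengths are in m, angles in rad, forces in N, time in s.
With the tool pointing down it reaches from about 0.4 to 0.85 m from the base axis. Payload 6.9 kg.
Tool frame: the origin (TCP) lies at the very end of the fingers, on their centre line; the grasp point (between the pads) lies manip.tcp_to_grasp behind it (manip.tcp_to_grasp is the distance from the TCP to the grasp point, in m); z points along the fingers, y is the line along which they close (so a half turn about z gives the same grasp; the last joint's range is limited). The gripper opens to 85 mm and grips with 20 to 120 N. Pads are 22 mm wide; open, the fingers measure 114 mm over their backs; the gripper's body (76 mm by 85 mm) begins 54 mm behind the grasp point. The pads swing forward as they close: fully open they stand 13 mm farther back than shut.
Start: joints at [-1.038, 0.507, -0.238, 1.5, 0.126, 1.149, -0.155], TCP at [0.259, 0.569, 0.231] pointing down, gripper open.
Joint ranges: [-3.08, 3.08], [-0.24, 2.05], [-1.43, 1.35], [0, 2.5], [-1.52, 4.66], [0.17, 1.96], [-2.89, 2.89]. Speed limits (rad/s): [2.39, 2.39, 3.14, 3.14, 3.14, 3.14, 3.14].

## Interface

Orientations are given as a unit quaternion [x, y, z, w].
In Python, from workcell import manip gives the robot as it stands.
- The arm moves only by the tool send_rows, never from a script. Its arguments are lists of equal length, an entry for each row: "rotation": the turn, a rotation vector about the world's x, y, z in rad, a list of three; "slide": the shift along the world's x, y, z in cm, a list of three; "gripper": the gripper command: -1 is fully open, 1 is shut, values between are in proportion. A call has exactly 5 rows; each row is the pose to reach, as a shift and turn from the pose commanded when the call began; what a row does not reach only later rows make up. A row lasts 1/10 s, in which the tool goes at most 50 mm and 8.59 degrees, less where a joint would pass 70% of its speed; a pose out of reach is approached as far as the arm can. A call with a gripper value outside its range is refused whole. The fingers move at their own pace and stop on an object; the grip force is fixed at half the most. Time passes only in rows, so rows that repeat a pose let the fingers close, or fill a call up. It gives the time, the measured TCP pose, the force, the opening and the grip force at its end, in the units of the state.
- manip.get_state(): the state, without advancing time (a new reading comes with each control period).
- manip.snapshot(name): name is "side" or "top"; returns (picture, depth): 384x512x3 uint8, red, green, blue; 384x512 float32, m along the optical axis (not along the pixel's ray), 0 where there is no reading.
- manip.camera_params(name): a dict with "intrinsics" (3x3 intrinsics, pixels), "R" (3x3) and "t" (3): a world point X has camera coordinates R X + t. Camera axes: x right, y down, z forward; pixel columns grow to the right and rows downward; lengths in m; the calibration is good to about 2 mm. A picture is of the moment at which its call begins. camera_params takes no time and is no camera call.
- manip.close_job(): hands the job in; it is judged then, once.
The state is a dict: "t": time; "q": joint angles; "qvel": joint speeds; "joint_efforts": joint torques, N m; "tool_pos": TCP position; "tool_rot": TCP orientation; "contact_force": force on the tool from outside, world axes, zero at the start; "ft_torque": the same for the moment, N m; "grip_width": finger opening in m; "gripper_force": force on a finger pad.
Only numpy, scipy, OpenCV 4.12 (cv2) and the standard library are available. Lean on these libraries where they do the work, as an engineer would, in place of code of your own. Each camera call takes 0.05 s, during which the arm holds its last target. There are 200 camera calls.

## Task

A drawer of the blood-collection trolley is getting its new bow handle. Lift the handle out of the parts bin, bring it gently up to the outside of the drawer's front with its two feet squarely over the two screw holes, and press it there with a steady push of about 10 N while a colleague drives the screws from inside the drawer. Finish while still holding and pressing it, touching the drawer only with the handle and leaving everything else where it is.

Things in the scene. Friction and masses are not known exactly. Their poses are not given: they have to be found in the camera images.
- handle: Steel D-shaped drawer pull, about 130-210 g, lying flat in the bin, feet pointing roughly to the robot's left (+y, within 45 degrees). Grip bar 144 mm long (own y), 12 mm thick (x), 16 mm tall (z). Two square legs 16 x 16 mm, 128 mm apart between centres, run level to +x; their end faces (feet) are 48 mm from the bar's middle line. Origin: middle of the bar, on its underside; z up.
- foot_a (a point): Centre of the end face of the handle's leg at its own +y, 8 mm above the handle's underside; the threaded hole is here. Axes as the handle's.
- foot_b (a point): Centre of the end face of the handle's leg at its own -y, 8 mm above the handle's underside. Axes as the handle's.
- drawer: Drawer out of its trolley, on a 6 mm rubber mat. White front 320 mm wide, 96 high, 14 thick (top 102 mm above the bench), faces roughly -y (within 18 degrees); open grey box behind, 280 deep in all. Origin: middle of the lower edge of the front's outer face; x level from there into the drawer (the way to push), y along the front. It gives 0.4 mm back along x per newton (soft mat), springs back.
- hole_a (a point): Centre, on the front's outer face, of the screw hole at the drawer's own +y: a dark round hole 12 mm across, 66 mm above the bench, 64 mm to one side of the front's middle. Axes as the drawer's.
- hole_b (a point): Centre, on the front's outer face, of the other screw hole, at the drawer's own -y, 128 mm from the first and at the same height. Axes as the drawer's.
- bin: Grey open parts bin fixed to the bench, outside 280 mm (own x) by 200 mm (own y), 55 mm high, walls and floor 4 mm thick. Origin: centre of its underside.
- knob: A spare round steel drawer knob, 30 mm across and 28 mm high, standing in the same bin near its +x end; not wanted. Origin: centre of its underside.
- tube_rack: Blue rack of blood tubes, 105 x 200 mm, 98 mm high, standing beyond the work. Bystander. Origin: centre of its underside.
- sharps_bin: Round yellow sharps container with a red lid, 120 mm across, 156 mm high, just behind the drawer. Bystander. Origin: centre of its underside.
- screwdriver: The colleague's screwdriver, 190 mm long, handle 26 mm thick, lying on the bench beside the drawer. Bystander. Origin: under its middle, long axis x.

How it is judged:
On the way:
1. the handle is held clear above the bin's rim (height (world z) of handle above 0.075 m and contact force between the fingers and handle above 3 N and contact force between handle and bin below 0.1 N), for 0.2 s.
At the end, for the whole second after the job is handed in: Still in the gripper and carried by it alone, the handle is pressed on the drawer's front with 6 to 15 N, at rest: both feet touch the front (within 2 mm), each foot's centre within 6 mm of its screw hole's centre, the handle level within 8 degrees, and neither arm nor fingers touch the drawer (((distance between foot_a and hole_a below 0.006 m and distance between foot_b and hole_b below 0.006 m) or (distance between foot_a and hole_b below 0.006 m and distance between foot_b and hole_a below 0.006 m)) and x of each of foot_a, foot_b in the frame of drawer above -0.002 m and angle between handle's own z axis and vertical below 0.14 rad and contact force between handle and drawer between 6 and 15 N and contact force between the fingers and handle above 3 N and contact force between each of the arm, the fingers and drawer below 0.5 N and contact force between handle and bin below 0.1 N and height (world z) of handle above 0.045 m and linear speed of handle below 0.01 m/s); the arm keeps its last pose, push and grip.
It fails at once if the drawer is pushed or knocked with more than 25 N, by handle, hand or arm (contact force between any of handle, the fingers, the arm and drawer above 25 N).
It fails at once if the knob, tube rack, sharps container or screwdriver is moved more than 30 mm (distance of any of knob, tube_rack, sharps_bin, screwdriver from where it was at the start of the episode above 0.03 m).
It also fails if it takes over 48 s, if anything falls off the work surface, if the arm or the gripper's body presses on something with over 40 N, if the wrist force passes 120 N, or if a joint passes its speed limit or range.

## Working session

There is one attempt and no reset: what is moved stays moved. The work goes in short steps, Python scripts to look and compute and a tool call to move; the robot and the scene stay as the last step left them, time stands still between calls to the robot, and variables do not carry over. Pictures are saved under pics/ and viewed, at most 10 in all, crops included, and the job is handed in when it is done.

Besides the shell and the picture viewer there is one more tool, called after ">>>" as name(argument=value, ...) on one line, values as JSON. send_rows: Moves the arm, as the interface text tells. Its arguments: {"type":"object","properties":{"rotation":{"type":"array","items":{"type":"array","items":{"type":"number"}}},"slide":{"type":"array","items":{"type":"array","items":{"type":"number"}}},"gripper":{"type":"array","items":{"type":"number"}}},"required":["rotation","slide","gripper"]}

```bash
mkdir -p pics; cat > h.py <<'E'
import numpy as np,cv2
from workcell import manip
from scipy.spatial.transform import Rotation as R
def look(n,f=None):
    im,d=manip.snapshot(n)
    if f: cv2.imwrite('pics/'+f,cv2.cvtColor(im,cv2.COLOR_RGB2BGR))
    return im,d,cloud(n,d)
def cloud(n,d):
    c=manip.camera_params(n);K=np.array(c['intrinsics']);Rm=np.array(c['R']);t=np.array(c['t'])
    v,u=np.mgrid[:d.shape[0],:d.shape[1]]
    P=np.stack([(u-K[0,2])/K[0,0]*d,(v-K[1,2])/K[1,1]*d,d],-1)
    W=(P-t)@Rm
    W[d==0]=np.nan
    return W
E
python3 - <<'E'
from h import *
np.set_printoptions(precision=4,suppress=True)
a=[]
for n in('top','side'):
    im,d,W=look(n,n+'0.png');np.savez('/tmp/'+n,im=im,d=d,W=W)
    c=manip.camera_params(n);print(n,-np.array(c['R']).T@c['t'],np.array(c['R'])[2],np.nanmin(W[...,2]))
    a.append(im)
s=manip.get_state();print(s,manip.tcp_to_grasp)
E
```

```text
top [0.4214 0.1025 1.3454] [ 0.1328  0.002  -0.9911] -0.774441391989048
side [ 0.0457 -0.8252  0.7687] [ 0.419   0.724  -0.5479] -0.7171247362056835
{'t': 0.1, 'q': array([-1.0385,  0.5083, -0.2375,  1.5011,  0.1257,  1.1489, -0.1548]), 'qvel': array([-0.0001, -0.0015, -0.0004, -0.0043, -0.0004, -0.0002, -0.    ]), 'joint_efforts': array([ -0.0045, -62.1844,  -2.1947, -25.021 ,   0.0125,   0.0078,
         0.    ]), 'tool_pos': array([0.2586, 0.5685, 0.2305]), 'tool_rot': array([ 0.2118,  0.9773, -0.0008, -0.0002]), 'contact_force': array([-0.084 ,  0.3385, -0.5792]), 'ft_torque': array([ 0.0079, -0.0074, -0.0084]), 'gripper_force': 0.0, 'grip_width': 0.08504154306222661} 0.0187
```

View pics/top0.png

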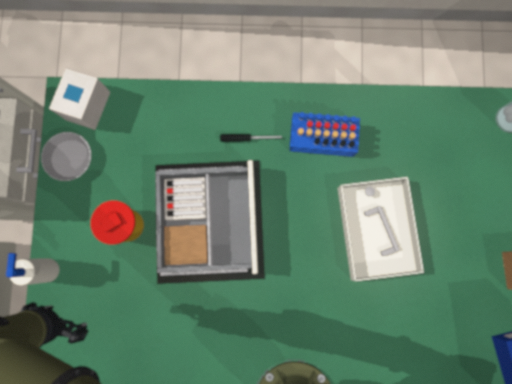

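View pics/side0.png

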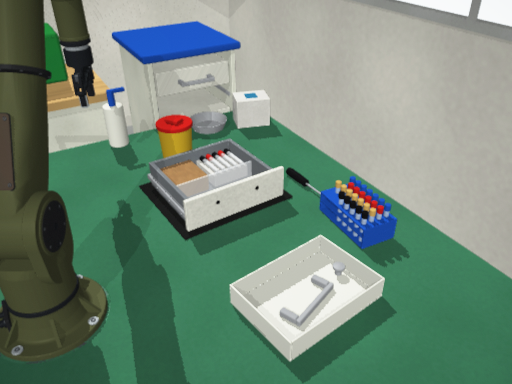

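The top picture shows the handle in the bin at about (382,230), the knob at (373,193) and the drawer's white front along column 253. The side picture shows the holes at (218,202) and (257,188), and the handle at (308,300).

```bash
python3 - <<'E'
from h import *
np.set_printoptions(precision=4,suppress=True)
T=np.load('/tmp/top.npz');S=np.load('/tmp/side.npz')
W=T['W'];im=T['im']
print('bench z',W[300,300],'floor bin',W[250,365],'W bin rim',W[228,345],W[230,413])
for p in [(382,230),(371,209),(388,210),(394,252),(382,252),(253,200),(253,250),(252,170)]:print(p,im[p[1],p[0]],W[p[1],p[0]])
# drawer front top edge
m=np.zeros(W.shape[:2],bool);m[155:285,235:270]=1
m&=(W[...,2]>.094)&(W[...,2]<.11)&(im.min(2)>170)
P=W[m];print('front top',len(P),P.mean(0));(r,(w,h),a)=cv2.minAreaRect(P[:,:2].astype(np.float32));print(r,w,h,a);print(cv2.boxPoints((r,(w,h),a)))
# handle
m=np.zeros(W.shape[:2],bool);m[196:262,355:405]=1
m&=(W[...,2]>.0125)&(W[...,2]<.03)
P=W[m];print('handle',len(P),P.mean(0),P[:,2].min(),P[:,2].max(),cv2.minAreaRect(P[:,:2].astype(np.float32)))
# side front
W=S['W'];im=S['im']
for (u,v) in [(218,202),(257,188)]:
    sub=im[v-6:v+7,u-6:u+7].astype(int).sum(2);mk=sub<sub.max()*.55;yy,xx=np.nonzero(mk);print('hole',xx.mean()+u-6,yy.mean()+v-6,mk.sum(),W[v,u],W[v-6:v+7,u-6:u+7][~mk].mean(0))
v=np.vstack([im[280:330,275:340]]);
a=cv2.resize(T['im'][165:290,330:430],None,fx=4,fy=4,interpolation=cv2.INTER_CUBIC);b=cv2.resize(S['im'][255:340,225:345],None,fx=3.3,fy=3.3,interpolation=cv2.INTER_CUBIC)
h=np.zeros((500,800,3),np.uint8);h[:a.shape[0],:400]=a[:500];h[:b.shape[0],400:400+b.shape[1]]=b[:, :400]
cv2.imwrite('pics/crop.png',h[...,::-1])
E
```

```text
bench z [ 0.2912 -0.0116  0.0008] floor bin [ 0.4425 -0.2037  0.005 ] W bin rim [ 0.5057 -0.1407  0.0223] [ 0.5041 -0.3396  0.0313]
(382, 230) [241 238 228] [ 0.5037 -0.2561  0.0016]
(371, 209) [199 193 188] [ 0.5651 -0.22    0.0155]
(388, 210) [242 239 229] [ 0.5645 -0.2743  0.0041]
(394, 252) [197 191 183] [ 0.4385 -0.2855  0.0215]
(382, 252) [184 180 176] [ 0.4377 -0.2517  0.0153]
(253, 200) [214 208 195] [0.5731 0.1329 0.1019]
(253, 250) [232 228 218] [0.4335 0.1292 0.0994]
(252, 170) [200 195 181] [0.6592 0.1381 0.1005]
front top 465 [0.5273 0.1342 0.1011]
(0.5297045707702637, 0.13429157435894012) 0.31349849700927734 0.011798141524195671 4.031014919281006
[[0.3729 0.1292]
 [0.3738 0.1174]
 [0.6865 0.1394]
 [0.6857 0.1512]]
handle 353 [ 0.5039 -0.2587  0.0186] 0.012518650091024352 0.0292546476356752 ((0.5178015828132629, -0.24374519288539886), (0.18154260516166687, 0.05475283041596413), 22.971294403076172)
hole 217.5 202.0 10 [0.4661 0.1194 0.0666] [0.4673 0.1219 0.0646]
hole 256.55555555555554 187.66666666666666 9 [0.5928 0.127  0.0662] [0.5952 0.131  0.063 ]
```

View pics/crop.png

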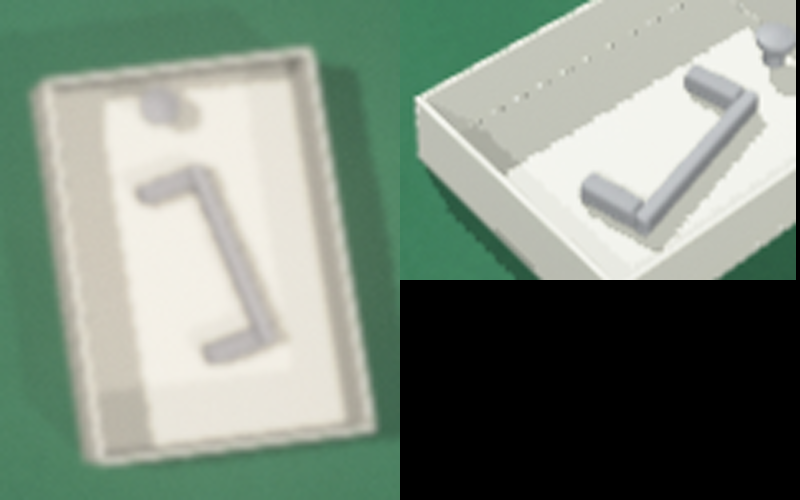

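```bash
cat >> h.py <<'E'
from scipy.optimize import minimize
from scipy.spatial import cKDTree
def shape():
    g=lambda a,b,c,d:np.stack(np.meshgrid(np.arange(a,b,.002)+.001,np.arange(c,d,.002)+.001),-1).reshape(-1,2)
    return np.vstack([g(-.006,.006,-.072,.072),g(.006,.048,-.072,-.056),g(.006,.048,.056,.072)])
def fit(P,x0):
    A=shape();t=cKDTree(P)
    def f(x):
        c,s=np.cos(x[2]),np.sin(x[2]);B=A@np.array([[c,s],[-s,c]])+x[:2]
        return np.mean(np.minimum(t.query(B)[0],.01)**2)+np.mean(np.minimum(cKDTree(B).query(P)[0],.01)**2)
    r=min((minimize(f,np.array(x0)+[0,0,d],method='Nelder-Mead',options=dict(initial_simplex=np.array(x0)+[0,0,d]+np.array([[0,0,0],[.015,0,0],[0,.015,0],[0,0,.15]]),xatol=1e-5,fatol=1e-10)) for d in(-.2,0,.2)),key=lambda r:r.fun)
    return r.x,r.fun**.5
E
python3 - <<'E'
from h import *
np.set_printoptions(precision=4,suppress=True)
T=np.load('/tmp/top.npz');S=np.load('/tmp/side.npz')
def onplane(n,uv,z):
    c=manip.camera_params(n);K=np.array(c['intrinsics']);Rm=np.array(c['R']);o=-Rm.T@c['t']
    d=np.c_[uv,np.ones(len(uv))]@np.linalg.inv(K).T@Rm
    return o+d*((z-o[2])/d[:,2])[:,None]
for n,D,box in(('top',T,(203,262,358,405)),('side',S,(272,326,278,336))):
    g=D['im'].astype(int).sum(2);b=box;mm=np.zeros(g.shape,bool);mm[b[0]:b[1],b[2]:b[3]]=1
    mm&=(D['W'][...,2]>.011)&(D['W'][...,2]<.032)&(g<630)
    k,l,st,_=cv2.connectedComponentsWithStats(mm.astype(np.uint8));mm=l==1+st[1:,4].argmax()
    P=D['W'][mm];print(n,len(P),fit(P[:,:2],(.5,-.27,1.95)),np.percentile(P[:,2],[10,50,90]))
    if n=='top':
        v,u=np.nonzero(mm);print(' planar',fit(onplane(n,np.c_[u,v],.02)[:,:2],(.5,-.27,1.95)))
W=S['W'];im=S['im']
m=np.zeros(im.shape[:2],bool);m[165:225,185:288]=1
m&=(im.min(2)>150)&(W[...,2]>.02)&(W[...,2]<.09)&(W[...,1]<.16)
P=W[m];
for _ in range(3):
    c=P.mean(0);n=np.linalg.svd(P-c,full_matrices=0)[2][2];n*=np.sign(n[1]);e=(P-c)@n;P=P[abs(e)<.004]
print('face',len(P),c,n,e.std(),'yaw',np.arctan2(n[1],n[0]))
c_=manip.camera_params('side');K=np.array(c_['intrinsics']);Rm=np.array(c_['R']);o=-Rm.T@c_['t']
H=[]
for uv in((217.5,202),(256.55,187.67)):
    d=np.array([*uv,1])@np.linalg.inv(K).T@Rm;H.append(o+d*((c-o)@n)/(d@n))
print(np.array(H),np.mean(H,0),np.linalg.norm(H[0]-H[1]))
q=manip.get_state()['tool_rot'];print(R.from_quat(q).as_matrix())
E
```

```text
top 362 (array([ 0.5086, -0.2696,  1.964 ]), np.float64(0.001593432272893901)) [0.0139 0.0184 0.0223]
 planar (array([ 0.5084, -0.2689,  1.9586]), np.float64(0.0015515868104347653))
side 590 (array([ 0.5086, -0.2732,  1.9618]), np.float64(0.0014997096034315423)) [0.0137 0.0199 0.0223]
face 1927 [0.5205 0.1256 0.0555] [-0.069   0.9976 -0.0001] 0.0016930189025511602 yaw 1.639855837720349
[[0.4656 0.1218 0.0653]
 [0.5934 0.1306 0.0651]] [0.5295 0.1262 0.0652] 0.1280311993446179
[[-0.9103  0.414  -0.0007]
 [ 0.414   0.9103 -0.0015]
 [-0.     -0.0017 -1.    ]]
```

>>> send_rows(rotation=[[0,0,0.041],[0,0,0.082],[0,0,0.123],[0,0,0.164],[0,0,0.205]], slide=[[1.25,-4.2,0.4],[2.5,-8.4,0.8],[3.75,-12.6,1.2],[5,-16.8,1.6],[6.25,-21,2]], gripper=[-1,-1,-1,-1,-1])

```text
t: 0.6
tool_pos: [0.3214, 0.357, 0.2511]
tool_rot: [0.11, 0.994, -0.0, -0.0]
contact_force: [0.7, -0.4, -0.3]
grip_width: 0.0853
gripper_force: 0.0
```

>>> send_rows(rotation=[[0,0,0.041],[0,0,0.082],[0,0,0.123],[0,0,0.164],[0,0,0.205]], slide=[[1.25,-4.2,0],[2.5,-8.4,0],[3.75,-12.6,0],[5,-16.8,0],[6.25,-21,0]], gripper=[-1,-1,-1,-1,-1])

```text
t: 1.1
tool_pos: [0.3837, 0.1471, 0.2512]
tool_rot: [0.008, 1.0, -0.0, -0.0]
contact_force: [1.5, -0.0, 0.8]
grip_width: 0.0852
gripper_force: 0.0
```

>>> send_rows(rotation=[[0,0,0.041],[0,0,0.082],[0,0,0.123],[0,0,0.164],[0,0,0.205]], slide=[[1.25,-4.2,0],[2.5,-8.4,0],[3.75,-12.6,0],[5,-16.8,0],[6.25,-21,0]], gripper=[-1,-1,-1,-1,-1])

```text
t: 1.6
tool_pos: [0.4462, -0.0628, 0.2512]
tool_rot: [-0.095, 0.995, 0.0, -0.0]
contact_force: [1.6, 0.6, -0.1]
grip_width: 0.0855
gripper_force: 0.0
```

>>> send_rows(rotation=[[0,0,0.041],[0,0,0.082],[0,0,0.123],[0,0,0.164],[0,0,0.205]], slide=[[1.25,-4.2,0],[2.5,-8.4,0],[3.75,-12.6,0],[5,-16.8,0],[6.25,-21,0]], gripper=[-1,-1,-1,-1,-1])

```text
t: 2.1
tool_pos: [0.5088, -0.2727, 0.2509]
tool_rot: [-0.196, 0.981, 0.0, -0.0]
contact_force: [0.9, 0.6, -0.1]
grip_width: 0.0854
gripper_force: 0.0
```

>>> send_rows(rotation=[[0,0,0],[0,0,0],[0,0,0],[0,0,0],[0,0,0]], slide=[[0,0.1,-4.5],[0,0.2,-9],[0,0.2,-13.5],[0,0.2,-17],[0,0.2,-20]], gripper=[-1,-1,-1,-1,-1])

```text
t: 2.6
tool_pos: [0.5078, -0.2686, 0.0488]
tool_rot: [-0.195, 0.981, 0.001, -0.001]
contact_force: [-0.0, -0.0, -0.3]
grip_width: 0.0857
gripper_force: 0.0
```

>>> send_rows(rotation=[[0,0,0],[0,0,0],[0,0,0],[0,0,0],[0,0,0]], slide=[[0,0,-1],[0,0,-2],[0,0,-3],[0,0,-3.7],[0,0,-4.3]], gripper=[-1,-1,-1,-1,-1])

```text
t: 3.1
tool_pos: [0.5092, -0.2693, 0.0085]
tool_rot: [-0.195, 0.981, -0.0, 0.0]
contact_force: [-0.7, 0.4, -0.2]
grip_width: 0.0856
gripper_force: 0.0
```

>>> send_rows(rotation=[[0,0,0],[0,0,0],[0,0,0],[0,0,0],[0,0,0]], slide=[[0,0,0],[0,0,0],[0,0,0],[0,0,0],[0,0,0]], gripper=[1,1,1,1,1])

```text
t: 3.6
tool_pos: [0.509, -0.2693, 0.0086]
tool_rot: [-0.195, 0.981, -0.0, 0.0]
contact_force: [-0.7, -0.6, 1.4]
grip_width: 0.0123
gripper_force: 0.0
```

>>> send_rows(rotation=[[0,0,0],[0,0,0],[0,0,0],[0,0,0],[0,0,0]], slide=[[0,0,0],[0,0,0],[0,0,0],[0,0,0],[0,0,0]], gripper=[1,1,1,1,1])

```text
t: 4.1
tool_pos: [0.509, -0.2693, 0.0088]
tool_rot: [-0.195, 0.981, -0.0, 0.0]
contact_force: [-0.9, 0.2, 6.2]
grip_width: 0.0099
gripper_force: 59.9
```

>>> send_rows(rotation=[[0,0,0],[0,0,0],[0,0,0],[0,0,0],[0,0,0]], slide=[[0,0,0.5],[0,0,1.5],[0,0,3.5],[0,0,5.5],[0,0,7.5]], gripper=[1,1,1,1,1])

```text
t: 4.6
tool_pos: [0.5085, -0.269, 0.0844]
tool_rot: [-0.195, 0.981, 0.0, -0.0]
contact_force: [-0.1, 0.6, -1.3]
grip_width: 0.0103
gripper_force: 59.0
```

>>> send_rows(rotation=[[0,0,0],[0,0,0],[0,0,0],[0,0,0],[0,0,0]], slide=[[0,0,2],[0,0,4],[0,0,5],[0,0,5],[0,0,5]], gripper=[1,1,1,1,1])

```text
t: 5.1
tool_pos: [0.5084, -0.2689, 0.1328]
tool_rot: [-0.195, 0.981, 0.0, -0.0]
contact_force: [0.0, -0.1, -2.0]
grip_width: 0.0103
gripper_force: 59.1
```

```bash
python3 - <<'E'
from h import *
for n in('side','top'):
    im,d,W=look(n);np.savez('/tmp/'+n+'1',im=im,d=d,W=W)
    if n=='side': cv2.imwrite('pics/lift.png',cv2.resize(im[170:340,230:400],None,fx=3,fy=3)[...,::-1])
E
```

```text
(no output)
```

View pics/lift.png

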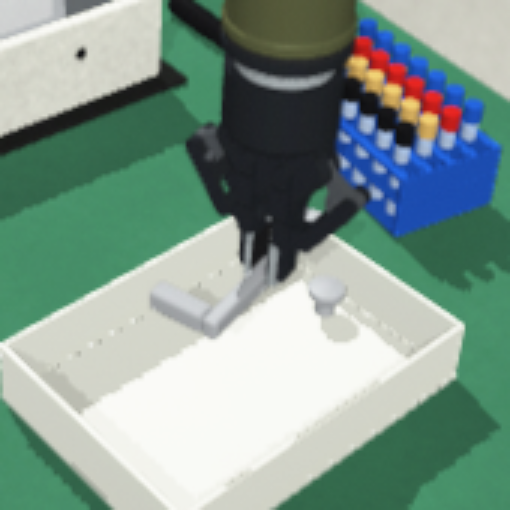

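The side crop shows the handle held at its bar middle, near leg at (180,300) in the crop, and the knob still standing at (327,295). Next I carry it to 40 mm in front of the drawer.

>>> send_rows(rotation=[[0,0,-0.04],[0,0,-0.08],[0,0,-0.12],[0,0,-0.16],[0,0,-0.2]], slide=[[0.3,3,0],[0.7,7,0],[1.1,11,0],[1.5,15,0],[1.8,19,0]], gripper=[1,1,1,1,1])

```text
t: 5.7
tool_pos: [0.5263, -0.0775, 0.1323]
tool_rot: [-0.096, 0.995, 0.0, -0.001]
contact_force: [0.5, 0.2, -1.7]
grip_width: 0.0101
gripper_force: 59.1
```

>>> send_rows(rotation=[[0,0,-0.04],[0,0,-0.08],[0,0,-0.11],[0,0,-0.125],[0,0,-0.125]], slide=[[0.3,4,0],[0.6,7.5,-1],[0.8,10,-3],[0.9,11.2,-5],[0.9,11.7,-7]], gripper=[1,1,1,1,1])

```text
t: 6.2
tool_pos: [0.5353, 0.0403, 0.0617]
tool_rot: [-0.035, 0.999, 0.0, -0.001]
contact_force: [0.2, -0.1, -2.2]
grip_width: 0.0097
gripper_force: 59.1
```

>>> send_rows(rotation=[[0,0,0],[0,0,0],[0,0,0],[0,0,0],[0,0,0]], slide=[[0,0,0],[0,0,0],[0,0,0],[0,0,0],[0,0,0]], gripper=[1,1,1,1,1])

```text
t: 6.7
tool_pos: [0.5362, 0.0374, 0.0641]
tool_rot: [-0.034, 0.999, -0.0, 0.001]
contact_force: [0.4, -0.3, -1.7]
grip_width: 0.01
gripper_force: 59.1
```

```bash
python3 - <<'E'
from h import *
np.set_printoptions(precision=4,suppress=True)
for n in('side','top'):
    im,d,W=look(n);np.savez('/tmp/'+n+'2',im=im,d=d,W=W)
    if n=='side':s=im
    else:t=im
v=np.hstack([cv2.resize(s[130:255,170:300],(400,385)),cv2.resize(t[150:290,225:355],(357,385))])
cv2.imwrite('pics/pre.png',v[...,::-1])
st=manip.get_state();print(st['tool_pos'],R.from_quat(st['tool_rot']).as_matrix(),st['contact_force'],st['ft_torque'])
E
```

```text
[0.536  0.0376 0.0638] [[-0.9977 -0.0676  0.0009]
 [-0.0676  0.9977  0.0001]
 [-0.0009  0.     -1.    ]] [ 0.002  -0.0744 -2.1941] [-0.0311  0.0207 -0.0176]
```

View pics/pre.png

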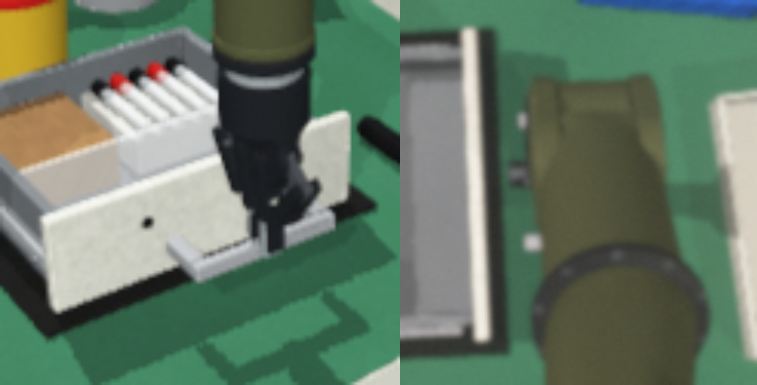

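The left half shows the handle in front of the drawer with the near hole at (148,222). The right half shows the leg tips at (532,242) and (522,120).

```bash
cat > m.py <<'E'
from h import *
np.set_printoptions(precision=4,suppress=True)
def meas(D,tag,yaw,ref,box):
    W=D['W'];im=D['im'].astype(int)
    f=np.array([np.cos(yaw),np.sin(yaw)]);l=np.array([-f[1],f[0]])
    X=(W[...,:2]-ref)@f;Y=(W[...,:2]-ref)@l;Z=W[...,2]
    m=np.isfinite(Z)&(im.min(2)>105)&(np.ptp(im,2)<30)&(abs(X-.02)<.036)&(abs(Y)<.085)&(Z>.045)&(Z<.095)
    print(tag,m.sum())
    for nm,s in(('bar+',(Y>.02)&(X<.004)),('bar-',(Y<-.02)&(X<.004)),('leg+',(Y>.04)&(X>.008)),('leg-',(Y<-.04)&(X>.008))):
        k=m&s
        if k.sum()<4: continue
        print(nm,k.sum(),'X',np.percentile(X[k],[2,50,98]),'Y',np.percentile(Y[k],[2,50,98]),'Z',np.percentile(Z[k],[5,50,95]))
    return m,X,Y,Z
E
python3 - <<'E'
from m import *
for n in('side','top'):
    D=np.load('/tmp/'+n+'2.npz');m,X,Y,Z=meas(D,n,1.639,np.array([.536,.0376]),0)
    v,u=np.nonzero(m);print(u.min(),u.max(),v.min(),v.max())
    if n=='side':
        # bar/leg top surface slope
        k=m&(Z>.066);A=np.c_[X[k],Y[k],np.ones(k.sum())]
        for _ in range(1):print('top plane',np.linalg.lstsq(A,Z[k],rcond=None)[0])
        k=m&(X<.001)&(abs(Y)<.085)
        for y in np.arange(-.08,.08,.01):
            q=k&(Y>=y)&(Y<y+.01)
            if q.sum()>3:print(round(y+.005,3),q.sum(),Z[q].min().round(4),Z[q].max().round(4),X[q].mean().round(4))
E
```

```text
side 394
bar+ 123 X [-0.0084 -0.0049  0.003 ] Y [0.021  0.0465 0.0704] Z [0.0626 0.072  0.0781]
bar- 100 X [-0.0099 -0.0058  0.0028] Y [-0.0706 -0.0455 -0.0218] Z [0.0627 0.0735 0.0776]
leg+ 82 X [0.0083 0.0267 0.0449] Y [0.0555 0.0683 0.0719] Z [0.0624 0.0745 0.0778]
leg- 20 X [0.0082 0.0127 0.0222] Y [-0.0713 -0.0629 -0.0563] Z [0.0653 0.0756 0.0781]
224 278 195 220
top plane [ 0.026  -0.0063  0.0741]
-0.065 16 0.0622 0.0763 -0.0057
-0.055 19 0.063 0.0776 -0.0058
-0.045 18 0.062 0.078 -0.0058
-0.035 20 0.0625 0.0785 -0.0054
-0.025 17 0.0622 0.0778 -0.0056
-0.015 4 0.0649 0.0748 -0.0078
0.005 26 0.0609 0.0937 -0.0093
0.015 19 0.0633 0.0772 -0.0055
0.025 22 0.0604 0.0786 -0.0049
0.035 21 0.0596 0.0783 -0.0048
0.045 20 0.0633 0.0786 -0.0048
0.055 24 0.0612 0.0793 -0.0053
0.065 23 0.0625 0.0779 -0.0045
0.075 5 0.0658 0.0781 -0.0036
top 41
leg+ 32 X [0.032  0.0404 0.0464] Y [0.0583 0.0647 0.0728] Z [0.0693 0.0733 0.0771]
leg- 9 X [0.0431 0.0459 0.0465] Y [-0.0685 -0.0626 -0.057 ] Z [0.071  0.074  0.0759]
269 276 192 241
```

>>> send_rows(rotation=[[0,0,0],[0,0,0],[0,0,0],[0,0,0],[0,0,0]], slide=[[-0.04,0.6,-0.15],[-0.09,1.3,-0.15],[-0.14,2.0,-0.15],[-0.18,2.6,-0.15],[-0.21,3.1,-0.15]], gripper=[1,1,1,1,1])

```text
t: 7.3
tool_pos: [0.5335, 0.07, 0.0617]
tool_rot: [-0.035, 0.999, 0.0, -0.0]
contact_force: [0.0, 0.2, -2.1]
grip_width: 0.0103
gripper_force: 59.1
```

>>> send_rows(rotation=[[0,0,0],[0,0,0],[0,0,0],[0,0,0],[0,0,0]], slide=[[-0.01,0.15,0],[-0.02,0.3,0],[-0.03,0.45,0],[-0.04,0.6,0],[-0.05,0.7,0]], gripper=[1,1,1,1,1])

```text
t: 7.8
tool_pos: [0.5332, 0.0759, 0.0618]
tool_rot: [-0.034, 0.999, -0.0, 0.0]
contact_force: [-0.5, 0.3, -1.1]
grip_width: 0.0103
gripper_force: 59.1
```

Not in contact yet; one close look before pressing.

```bash
python3 - <<'E'
from m import *
for n in('side','top'):
    im,d,W=look(n);st=manip.get_state()
    m,X,Y,Z=meas(dict(im=im,W=W),n,1.639,st['tool_pos'][:2],0)
    if n=='side':s=im
    else:t=im
print(st['tool_pos'],st['contact_force'])
v=np.hstack([cv2.resize(s[160:240,200:300],(500,400),interpolation=cv2.INTER_CUBIC),cv2.resize(t[170:270,235:305],(280,400),interpolation=cv2.INTER_CUBIC)])
cv2.imwrite('pics/near.png',v[...,::-1])
E
```

```text
side 812
bar+ 120 X [-0.0097 -0.0052  0.0028] Y [0.0215 0.0487 0.0711] Z [0.0603 0.0699 0.0752]
bar- 102 X [-0.0094 -0.0058  0.0011] Y [-0.0711 -0.0452 -0.0212] Z [0.0605 0.0704 0.0762]
leg+ 244 X [0.0105 0.0491 0.0533] Y [0.0409 0.0681 0.0842] Z [0.0513 0.0737 0.0925]
leg- 39 X [0.0083 0.0202 0.0529] Y [-0.0828 -0.0667 -0.0436] Z [0.0667 0.0737 0.0935]
top 5
leg+ 5 X [0.0502 0.0502 0.0503] Y [0.0498 0.0562 0.0625] Z [0.052  0.0712 0.0916]
[0.5331 0.076  0.0618] [-0.2652 -0.2211 -1.8625]
```

View pics/near.png

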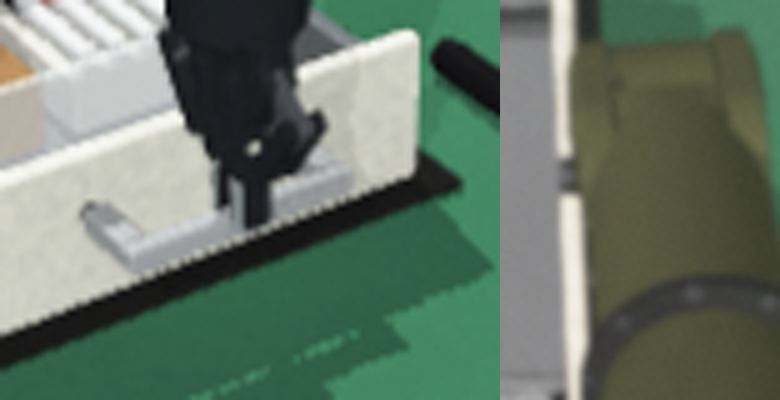

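The leg's end at crop (88,208) lies over the near hole, but some dark shows there; I compare the pixels numerically against the predicted outlines.

```bash
python3 - <<'E'
from m import *
im,d,W=look('side')
print(im[196:210,211:228].astype(int).sum(2)//3);print(np.load('/tmp/side.npz')['im'][196:210,211:228].astype(int).sum(2)//3)
c=manip.camera_params('side');K=np.array(c['intrinsics'])
st=manip.get_state();ref=st['tool_pos'];f=np.array([-.068,.9977,0]);l=np.array([-.9977,-.068,0]);z=np.array([0,0,1.])
pr=lambda P:(lambda q:(q[:2]/q[2]))(K@(np.array(c['R'])@P+c['t']))
for nm,(a,b) in dict(bot_near=(.064+.008,0),bot_far=(-.072,0)).items():
  for h in(.055,.057,.059): print(nm,h,'front low edge',pr(ref*[1,1,0]+f*-.006+l*a+z*h),'front top',pr(ref*[1,1,0]+f*-.006+l*a+z*(h+.016)))
for h in(.055,.057,.059):print('foot top corners',h,pr(ref*[1,1,0]+f*.048+l*.072+z*(h+.016)),pr(ref*[1,1,0]+f*.048+l*.056+z*(h+.016)),'bottom L',pr(ref*[1,1,0]+f*.048+l*.072+z*h))
# bar vertical columns
for Y in(.045,-.045):
  p=pr(ref*[1,1,0]+f*-.006+l*Y+z*.057);u=int(round(p[0]));print('col',u,'low-edge pred(.057)',p,'rows from',int(p[1])-10,im[int(p[1])-10:int(p[1])+8,u].astype(int).sum(1)//3)
E
```

```text
[[199 203 203 199 198 195 193 199 200 200 195 194 198 201 200 200 200]
 [201 205 204 203 204 197 194 200 201 197 194 196 197 197 197 201 200]
 [204 204 204 204 204 196 196 202 201 196 195 197 198 196 197 198 195]
 [199 201 200 203 201 199 198 201 200 197 195 197 198 196 197 196 195]
 [196 197 198 202 202 189 150 143 169 179 171 187 200 199 200 198 199]
 [194 197 201 202 197 161 112 116 141 151 144 162 186 202 200 199 197]
 [197 200 203 201 186 141 144 148 144 145 144 146 158 176 198 201 197]
 [201 201 204 199 177 122 147 153 148 146 144 144 144 150 175 197 198]
 [203 202 201 196 185 158 139 148 153 152 146 146 155 182 179 180 191]
 [201 200 199 197 196 189 144 139 147 160 183 186 190 205 201 188 180]
 [198 199 201 200 200 192 158 143 140 154 186 207 209 206 206 204 189]
 [200 202 202 203 202 196 181 154 143 141 156 186 207 207 198 190 186]
 [201 202 203 203 199 197 196 178 154 142 140 154 182 198 192 198 195]
 [201 201 203 202 198 198 199 195 178 154 145 140 153 181 199 210 205]]
[[191 194 195 190 189 187 183 190 191 190 187 185 189 192 191 191 192]
 [192 195 195 193 194 188 185 191 
[... 1212 characters left out ...]
_far 0.057 front low edge [270.3669 198.2261] front top [270.424 193.417]
bot_far 0.059 front low edge [270.374  197.6286] front top [270.4312 192.8111]
foot top corners 0.055 [215.3299 201.5907] [220.4641 199.7084] bottom L [215.6587 206.4531]
foot top corners 0.057 [215.2885 200.978 ] [220.4274 199.0978] bottom L [215.6179 205.849 ]
foot top corners 0.059 [215.247  200.3643] [220.3907 198.4861] bottom L [215.577  205.2439]
col 235 low-edge pred(.057) [234.5288 212.1175] rows from 202 [197 200 196 200 205 185 164 157 157 157 165 111  21  20  20  19  24  38]
col 262 low-edge pred(.057) [262.3719 201.3251] rows from 191 [181 175 139 153 182 179 155 150 153 149 151 109  39  20  21  21  25  31]
```

The handle sits about 1–2 mm low; I raise it 1.5 mm and start pressing.

>>> send_rows(rotation=[[0,0,0],[0,0,0],[0,0,0],[0,0,0],[0,0,0]], slide=[[0,0,0.15],[-0.01,0.1,0.15],[-0.01,0.2,0.15],[-0.02,0.3,0.15],[-0.02,0.3,0.15]], gripper=[1,1,1,1,1])

```text
t: 8.45
tool_pos: [0.5331, 0.0789, 0.0633]
tool_rot: [-0.034, 0.999, -0.0, 0.0]
contact_force: [-0.6, -0.0, -1.9]
grip_width: 0.0099
gripper_force: 59.1
```

>>> send_rows(rotation=[[0,0,0],[0,0,0],[0,0,0],[0,0,0],[0,0,0]], slide=[[0,0.05,0],[-0.01,0.1,0],[-0.01,0.15,0],[-0.01,0.2,0],[-0.01,0.2,0]], gripper=[1,1,1,1,1])

```text
t: 8.95
tool_pos: [0.533, 0.0803, 0.0633]
tool_rot: [-0.034, 0.999, -0.0, 0.0]
contact_force: [1.1, -4.5, -1.2]
grip_width: 0.01
gripper_force: 59.1
```

>>> send_rows(rotation=[[0,0,0],[0,0,0],[0,0,0],[0,0,0],[0,0,0]], slide=[[0,0.05,0],[-0.01,0.1,0],[-0.01,0.15,0],[-0.01,0.2,0],[-0.01,0.2,0]], gripper=[1,1,1,1,1])

```text
t: 9.45
tool_pos: [0.5329, 0.0816, 0.0633]
tool_rot: [-0.034, 0.999, -0.001, 0.0]
contact_force: [1.4, -6.8, -2.0]
grip_width: 0.0101
gripper_force: 59.2
```

>>> send_rows(rotation=[[0,0,0],[0,0,0],[0,0,0],[0,0,0],[0,0,0]], slide=[[0,0,0],[0,0,0],[0,0,0],[0,0,0],[0,0,0]], gripper=[1,1,1,1,1])

```text
t: 9.95
tool_pos: [0.5329, 0.0815, 0.0633]
tool_rot: [-0.034, 0.999, -0.001, 0.0]
contact_force: [1.1, -6.4, -1.7]
grip_width: 0.0099
gripper_force: 59.2
```

```bash
python3 - <<'E'
from m import *
im,d,W=look('side');st=manip.get_state()
meas(dict(im=im,W=W),'side',1.639,st['tool_pos'][:2],0)
print(st['tool_pos'],st['contact_force'],st['ft_torque'])
cv2.imwrite('pics/press.png',cv2.resize(im[160:240,200:300],(750,600),interpolation=cv2.INTER_CUBIC)[...,::-1])
print(im[196:210,211:228].astype(int).sum(2)//3)
E
```

```text
side 804
bar+ 112 X [-0.009  -0.0055  0.0027] Y [0.0223 0.0478 0.0708] Z [0.0627 0.0714 0.0767]
bar- 106 X [-0.0095 -0.0054  0.0036] Y [-0.0715 -0.0465 -0.0211] Z [0.0615 0.0728 0.0763]
leg+ 243 X [0.0109 0.0466 0.0504] Y [0.0411 0.0681 0.0839] Z [0.0486 0.0747 0.0927]
leg- 33 X [0.0104 0.0222 0.0503] Y [-0.0828 -0.0669 -0.043 ] Z [0.0676 0.0759 0.0942]
[0.5329 0.0815 0.0633] [ 0.8992 -6.7488 -0.6613] [-1.5146 -0.2861  0.1867]
[[201 203 201 200 198 194 195 200 199 195 193 195 199 199 199 201 200]
 [204 204 203 203 201 195 197 202 199 195 195 197 196 194 199 200 197]
 [203 203 203 203 199 197 199 195 169 184 196 198 195 196 197 195 194]
 [199 198 200 202 193 170 183 168 143 159 176 199 197 197 198 196 198]
 [195 196 200 196 175 155 156 149 144 144 152 182 201 202 198 198 200]
 [197 200 202 191 153 156 151 146 145 144 145 154 183 192 199 198 197]
 [200 203 203 192 165 143 151 153 147 145 144 145 151 167 194 201 197]
 [202 202 199 195 178 137 142 151 154 147 157 182 181 181 188 193 196]
 [201 201 197 194 185 150 138 143 154 171 191 206 204 202 194 187 182]
 [199 199 199 197 195 177 143 138 145 170 200 207 207 206 197 183 175]
 [199 201 202 201 199 195 175 149 138 147 174 199 200 190 184 187 195]
 [202 203 203 202 197 200 196 179 151 137 146 168 188 197 195 203 208]
 [201 202 204 200 197 199 199 196 180 153 138 146 174 201 206 196 191]
 [199 202 204 199 198 198 198 198 199 180 151 143 160 174 193 171 164]]
```

View pics/press.png

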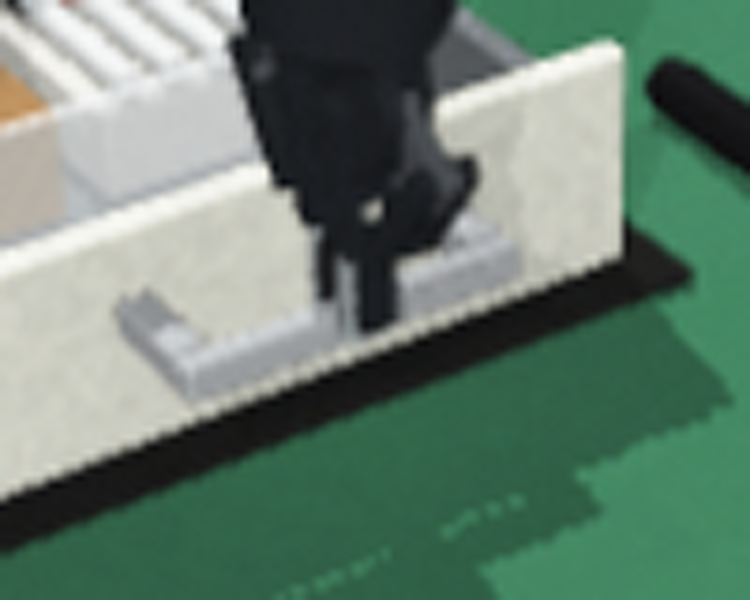

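The press picture shows the near foot covering the near hole fully, its centre at about (217.7,201.5) full-frame against the hole's (217.9,201.4). The push is 6.7 N, so I add a little more.

>>> send_rows(rotation=[[0,0,0.005],[0,0,0.005],[0,0,0.005],[0,0,0.005],[0,0,0.005]], slide=[[0,0.05,0],[-0.01,0.1,0],[-0.01,0.15,0],[-0.01,0.2,0],[-0.02,0.25,0]], gripper=[1,1,1,1,1])

```text
t: 10.5
tool_pos: [0.5328, 0.0828, 0.0633]
tool_rot: [-0.035, 0.999, -0.001, 0.0]
contact_force: [1.2, -11.0, -0.6]
grip_width: 0.0098
gripper_force: 59.2
```

>>> send_rows(rotation=[[0,0,0],[0,0,0],[0,0,0],[0,0,0],[0,0,0]], slide=[[0,0,0],[0,0,0],[0,0,0],[0,0,0],[0,0,0]], gripper=[1,1,1,1,1])

```text
t: 11.0
tool_pos: [0.5328, 0.0828, 0.0633]
tool_rot: [-0.035, 0.999, -0.001, 0.0]
contact_force: [2.3, -10.3, -1.1]
grip_width: 0.01
gripper_force: 59.2
```

```bash
python3 - <<'E'
from m import *
im,d,W=look('side');st=manip.get_state()
meas(dict(im=im,W=W),'side',1.639,st['tool_pos'][:2],0)
print(st['tool_pos'],st['contact_force'],st['ft_torque'],st['gripper_force'])
E
```

```text
side 801
bar+ 120 X [-0.0087 -0.0051  0.0029] Y [0.0218 0.048  0.0712] Z [0.0619 0.0716 0.0767]
bar- 102 X [-0.0086 -0.0053  0.0027] Y [-0.072  -0.0457 -0.0223] Z [0.0618 0.0717 0.0769]
leg+ 237 X [0.0089 0.0464 0.0512] Y [0.0411 0.0682 0.0838] Z [0.0512 0.0752 0.0936]
leg- 41 X [0.0083 0.0207 0.0505] Y [-0.0844 -0.0667 -0.0408] Z [0.0662 0.0746 0.0941]
[0.5328 0.0827 0.0633] [  2.6191 -10.2479  -1.1183] [-2.1556 -0.3665  0.0079] 59.21457052230835
```

The push is steady at about 10 N, balanced between the feet, and the handle is level.

```bash
python3 -c "
from workcell import manip
print(manip.close_job())"
```

```text
the job is handed in; nothing more can be done
None
```

I handed the job in at about 11 s with the handle still gripped and pressed on the drawer front at about 10 N. The load was shared evenly between the feet, and the near foot was seen over its screw hole to within about 1 mm; the far foot's position is inferred from the handle's measured pose. No verdict came back.

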